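# Put the wide bench scraper away in its block

## Task

Baking is over: take the wide bench scraper out of the drying rack and put it away in the wide slot of the wooden tool block, blade down and handle up, all the way to the bottom of the slot. Lower it in while you hold it rather than dropping it in, then let go. Leave the small scraper standing in the rack.

Things in the scene. Friction and masses are not known exactly. Their poses are not given: they have to be found in the camera images.
- wide_scraper_grip (a point): Handle centre of the wide bench scraper: loose, about 160 g, standing blade down in the drying rack, leaning up to 8 degrees. Wooden handle 120 mm long (y), 24 mm thick (x), 28 mm high (z, up); below it a flat steel blade 120 mm wide (y), 3 mm thick (x), its lower edge 99 mm below this point.
- small_scraper_grip (a point): Handle centre of the small bench scraper in the rack's other slot: same shape, height and handle section as the wide one, but handle and blade are only 70 mm long along y.
- wide_slot (a point): Mouth centre of the wide slot, level with the top of the fixed wooden block (150 mm in x, 190 in y, 70 high). Slot along y: 150 mm long, 14 wide, floor 55 mm below; long edges bevelled 8 mm at 45 degrees, so 30 mm wide at the top. z up. A seated handle's centre is about 44 mm above. A narrow slot 95 mm long, too short for the wide scraper, lies parallel 90 mm towards +x.
- rack: Fixed steel wire drying rack, 160 mm (x) by 180 mm (y), 50 mm high; origin at the centre of its underside, z up. Two slots along y at x = -45 and +45 mm, between wire hoops, floor 6 mm above the table; a scraper must be lifted about 50 mm straight up to come out. Either scraper may be in either slot; the rack may stand left or right.

How it is judged:
On the way:
1. the wide scraper's blade is more than 25 mm down in the wide slot while still held (x of wide_scraper_grip in the frame of wide_slot between -0.035 and 0.035 m and y of wide_scraper_grip in the frame of wide_slot between -0.025 and 0.025 m and angle between the y axis of wide_scraper_grip and the y axis of wide_slot, either way round below 0.2 rad and z of wide_scraper_grip in the frame of wide_slot below 0.074 m and contact force between the fingers and wide_scraper above 0.5 N), for 0.1 s.
At the end, for the whole second after the job is handed in: The wide scraper rests handle up in the wide slot, let go: handle centre under 52 mm above the mouth, within 35 mm across and 25 mm along it, blade within 0.2 rad of the slot line, tilt under 0.35 rad. The small scraper is within 40 mm of its start (x of wide_scraper_grip in the frame of wide_slot between -0.035 and 0.035 m and y of wide_scraper_grip in the frame of wide_slot between -0.025 and 0.025 m and angle between the y axis of wide_scraper_grip and the y axis of wide_slot, either way round below 0.2 rad and z of wide_scraper_grip in the frame of wide_slot below 0.052 m and angle between wide_scraper_grip's own z axis and vertical below 0.35 rad and linear speed of wide_scraper below 0.02 m/s and distance of small_scraper_grip from where it was at the start of the episode below 0.04 m); the robot touches nothing.
It fails at once if the small scraper is moved more than 40 mm (not (distance of small_scraper_grip from where it was at the start of the episode below 0.04 m)).
It also fails if it takes over 38 s, if anything falls off the work surface, if the arm or the gripper's body presses on something with over 40 N, if the wrist force passes 120 N, or if a joint passes its speed limit or range.

## Robot

A 7-joint arm with a two-finger parallel gripper is mounted at the origin on the work surface. World frame = base frame: x ahead of the robot, y to its left, z up, the work surface at z = 0. Lengths are in m, angles in rad, forces in N, time in s.
With the tool pointing down it reaches from about 0.4 to 0.875 m from the base axis. Payload 19.3 kg.
Tool frame: the origin (TCP) lies at the very end of the fingers, on their centre line; the grasp point (between the pads) lies 19 mm behind it; z points along the fingers, y is the line along which they close (so a half turn about z gives the same grasp; the last joint's range is limited). The gripper opens to 85 mm and grips with 20 to 120 N. Pads are 22 mm wide; open, the fingers measure 114 mm over their backs; the gripper's body (76 mm by 85 mm) begins 54 mm behind the grasp point. The pads swing forward as they close: fully open they stand 13 mm farther back than shut.
Start: joints at [-1.347, 0.521, -0.036, 1.599, 0.021, 1.021, -0.113], TCP at [0.181, 0.598, 0.231] pointing down, gripper open.
Joint ranges: [-2.91, 2.91], [-0.3, 2.13], [-1.5, 1.42], [0.17, 2.43], [-1.26, 4.41], [0.16, 1.93], [-2.52, 2.52]. Speed limits (rad/s): [1.89, 1.89, 2.39, 2.39, 3.01, 3.01, 3.01].

## Interface

Orientations are given as [roll, pitch, yaw] about the fixed x, y, z axes, in that order (R = Rz(yaw) Ry(pitch) Rx(roll)).
In Python, from workcell import bot gives the robot as it stands.
- The arm moves only by the tool carry_out, never from a script. Its argument "rows" is a list that holds one entry, the list of rows, each a list of 4 numbers: the shift along the tool's x, y, z in m, then the turn about the tool's z in degrees. In form: [[[x, y, z, twist], ...]]. A call has 1 to 12 rows; each row is the pose to reach, as a shift and turn from the pose commanded when the call began, along the tool's axes at that moment; what a row does not reach only later rows make up. A row lasts 1/12 s, in which the tool goes at most 41.7 mm and 7.16 degrees, less where a joint would pass 70% of its speed; a pose out of reach is approached as far as the arm can. A call with a gripper value outside its range is refused whole. "grip" is the finger opening in m, from 0 to 0.0854, set as the call begins (left out, the last holds). The fingers move at their own pace and stop on an object; "grip_force" is the grip in N (left out, the last holds). Time passes only in rows, so rows that repeat a pose let the fingers close. It gives the time, the measured TCP pose, the force, the opening and the grip force at its end, in the units of the state.
- bot.observe(): the state, without advancing time (a new reading comes with each control period).
- bot.grab_frame(name): name is "scene" or "side" or "wrist"; returns a dict with "pixels" (400x640x3 uint8, red, green, blue), "K" (3x3 intrinsics, pixels), "pose" (4x4, takes a point from camera to world coordinates). Camera axes: x right, y down, z forward; pixel columns grow to the right and rows downward; lengths in m; the calibration is good to about 2 mm. A picture is of the moment at which its call begins. There is no depth.
- bot.job_done(): hands the job in; it is judged then, once.
Trained networks look in a picture, given as the dict that the camera call returned (one of the last four; its "shot" number tells which), for a name from the list of things; names that differ only in an ending like _2 or _b are one class to them, and where a whole thing is asked for, a point or a joint stands for the part that bears it (a point fixed in the world has none). Each returns a list of dicts, best first, with "conf" (0 to 1); they miss things now and then, are a little off and sometimes report something else, mostly with a low value. They report only what shows in the picture. A call takes as long as a camera call.
- bot.look_for(picture, label): "position" ([column, row] in pixels, amid what is visible of it).
- bot.regions_of(picture, label): "region" (400x640 bool, what is visible of it) and "position" ([column, row] in pixels, amid what is visible of it).
- bot.spot_point(picture, label): "position" ([column, row] in pixels: a listed point, or the origin of a listed thing).
The state is a dict: "clock": time; "qpos": joint angles; "qd": joint speeds; "joint_efforts": joint torques, N m; "position": TCP position; "tool_rot": TCP orientation; "force": force on the tool from outside, world axes, zero at the start; "moment": the same for the moment, N m; "grip_width": finger opening in m; "finger_force": force on a finger pad.
Only numpy, scipy, OpenCV 4.12 (cv2) and the standard library are available. Lean on these libraries where they do the work, as an engineer would, in place of code of your own. Each camera call takes 0.05 s, during which the arm holds its last target. There are 200 camera calls.

## Working session

There is one attempt and no reset: what is moved stays moved. The work goes in short steps, Python scripts to look and compute and a tool call to move; the robot and the scene stay as the last step left them, time stands still between calls to the robot, and variables do not carry over. Pictures are saved under pics/ and viewed, at most 10 in all, crops included, and the job is handed in when it is done.

Besides the shell and the picture viewer there is one more tool, called as name([rows], argument=value, ...), one row to a line, values as JSON. carry_out: Moves the arm, as the interface text tells. Its arguments: {"type":"object","properties":{"rows":{"type":"array","items":{"type":"array","items":{"type":"array","items":{"type":"number"}}}},"grip":{"type":"number"},"grip_force":{"type":"number"}},"required":["rows"]}

```bash
mkdir -p pics; cat > h.py <<'E'
import numpy as np, cv2
from workcell import bot
def ray(f,p):
    d=np.linalg.inv(f["K"])@[p[0],p[1],1.]; T=np.array(f["pose"]); d=T[:3,:3]@d
    return T[:3,3],d/np.linalg.norm(d)
def tri(rs):
    A=np.zeros((3,3));b=np.zeros(3)
    for o,d in rs:
        P=np.eye(3)-np.outer(d,d);A+=P;b+=P@o
    x=np.linalg.solve(A,b)
    return x,[np.linalg.norm((np.eye(3)-np.outer(d,d))@(x-o)) for o,d in rs]
def onz(f,p,z):
    o,d=ray(f,p); return o+d*(z-o[2])/d[2]
def proj(f,X):
    T=np.linalg.inv(f["pose"]); c=T[:3,:3]@X+T[:3,3]; u=f["K"]@c; return u[:2]/u[2]
def save(f,n): cv2.imwrite("pics/"+n,cv2.cvtColor(f["pixels"],cv2.COLOR_RGB2BGR))
E
python3 - <<'E'
from h import *
np.set_printoptions(precision=3,suppress=True)
s=bot.observe();print(s["position"],s["tool_rot"],s["clock"])
F={n:bot.grab_frame(n) for n in("scene","side","wrist")}
for n in F: save(F[n],n+"0.png")
for l in("wide_scraper_grip","small_scraper_grip","wide_slot","rack"):
    R=[]
    for n in F:
        r=bot.spot_point(F[n],l)
        print(l,n,[(np.round(a["position"],1),round(a["conf"],2)) for a in r[:3]])
        if r and n!="wrist": R.append(ray(F[n],r[0]["position"]))
    if len(R)>1: print(tri(R))
E
```

```text
[0.181 0.598 0.231] [-3.14   0.     2.848] 0.0
wide_scraper_grip scene [(array([436.2, 139.9]), 0.68), (array([239.6, 228.5]), 0.29)]
wide_scraper_grip side [(array([232.1, 286.5]), 0.85)]
wide_scraper_grip wrist []
(array([0.641, 0.256, 0.106]), [np.float64(0.0009623158773081951), np.float64(0.0009623158773080769)])
small_scraper_grip scene [(array([396., 129.]), 0.77)]
small_scraper_grip side [(array([292.2, 285.9]), 0.9)]
small_scraper_grip wrist []
(array([0.555, 0.237, 0.106]), [np.float64(0.0019725374399630503), np.float64(0.0019725374399630095)])
wide_slot scene [(array([241.1, 228.3]), 0.88)]
wide_slot side [(array([353.3, 183.3]), 0.85)]
wide_slot wrist []
(array([ 0.508, -0.169,  0.07 ]), [np.float64(0.0009440149814367143), np.float64(0.0009440149814367184)])
rack scene [(array([408.7, 174.3]), 0.69)]
rack side [(array([268.9, 336.7]), 0.65)]
rack wrist []
(array([0.595, 0.246, 0.   ]), [np.float64(0.0008193177678780929), np.float64(0.000819317767877854)])
```

```bash
cd pics; python3 -c "
import cv2,numpy as np
a=[cv2.imread(n+'0.png') for n in('scene','side')]
w=cv2.imread('wrist0.png')
cv2.imwrite('all0.png',cv2.resize(np.vstack([np.hstack(a),np.hstack([w,w*0])]),(800,500),interpolation=cv2.INTER_AREA))"
```

```text
(no output)
```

View pics/all0.png

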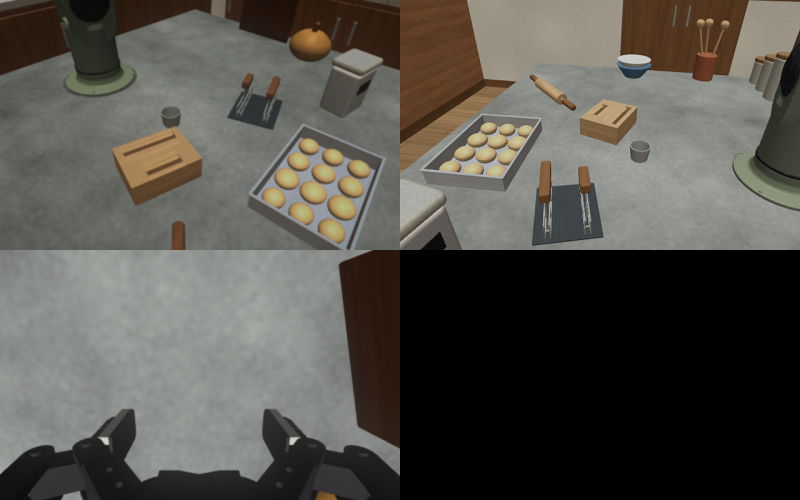

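The scene view shows the rack at about (410,174), with the wide scraper on its far/+x side. The block is at about (250,260). Next I'll get the slot's direction from enlarged crops and work out the camera offset for a close look at the rack.

```bash
python3 - <<'E'
import cv2,numpy as np
a=cv2.imread('pics/scene0.png')[190:330,170:330]; b=cv2.imread('pics/side0.png')[150:240,280:390]
c=cv2.imread('pics/scene0.png')[100:215,355:465]
h=lambda i,s:cv2.resize(i,None,fx=s,fy=s,interpolation=cv2.INTER_CUBIC)
A=h(a,3);B=h(b,2.9);C=h(c,2.5)
o=np.zeros((590,800,3),np.uint8);o[:420,:480]=A;o[:B.shape[0],480:480+B.shape[1]]=B;o[290:290+C.shape[0],490:490+C.shape[1]]=C
cv2.imwrite('pics/crop1.png',o)
from h import *
np.set_printoptions(precision=3,suppress=True)
f=bot.grab_frame("wrist");s=bot.observe()
Rz=cv2.Rodrigues(np.array([0,0,s["tool_rot"][2]]))[0];Rx=np.diag([1,-1,-1.])
R=Rz@Rx; T=f["pose"]; print("cam in tool",R.T@(T[:3,3]-s["position"]));print(R.T@T[:3,:3]);print(f["K"],s["clock"])
E
```

```text
cam in tool [ 0.066  0.    -0.143]
[[ 0.001 -0.964 -0.265]
 [ 1.     0.     0.001]
 [-0.001 -0.265  0.964]]
[[340.257   0.    318.136]
 [  0.    340.257 202.087]
 [  0.      0.      1.   ]] 0.8
```

View pics/crop1.png

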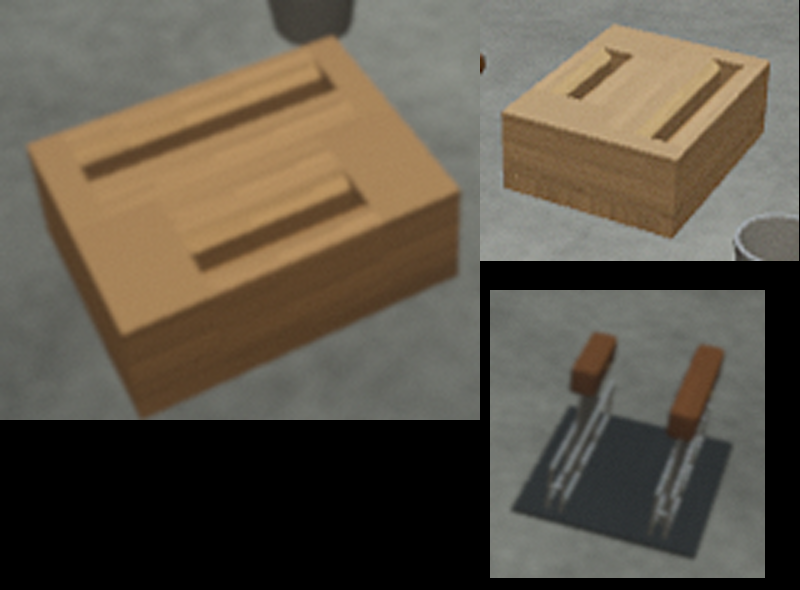

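The crops show the block top as a clean quadrilateral, with the wide slot nearest the top left. The rack plate's corners are also clear. I'll compute both yaws and the move to a viewing pose.

```bash
cat >> h.py <<'E'
def mv(goal,yw):
    "shift in tool axes and twist(deg) to reach TCP goal with tool-y world angle yw (deg, mod 180)"
    s=bot.observe(); y=s["tool_rot"][2]
    R=cv2.Rodrigues(np.array([0,0,y]))[0]@np.diag([1,-1,-1.])
    cur=np.degrees(np.arctan2(R[1,1],R[0,1])); t=-((yw-cur+90)%180-90)
    return np.round(R.T@(np.array(goal)-s["position"]),4),round(t,2)
E
python3 - <<'E'
from h import *
np.set_printoptions(precision=3,suppress=True)
F={n:bot.grab_frame(n) for n in("scene","side")}
sc=np.array([(28,147),(337,36),(460,191),(124,334)])/3+[170,190]
sd=np.array([(135,25),(289,63),(195,158),(24,112)])/2.9+[280,150]
rk=(np.array([(512,510),(695,557),(732,443),(570,408)])-[490,290])/2.5+[355,100]
for n,f,c,z in(("bs",F["scene"],sc,.07),("bd",F["side"],sd,.07),("rk",F["scene"],rk,.003)):
    P=np.array([onz(f,p,z)[:2] for p in c]);E=np.roll(P,-1,0)-P
    print(n,P.mean(0),np.linalg.norm(E,axis=1),np.degrees(np.arctan2(E[:,1],E[:,0])))
print(mv([.6,.246,.32],12.5))
E
```

```text
bs [ 0.553 -0.187] [0.191 0.149 0.188 0.148] [  71.959  -19.14  -108.39   162.002]
bd [ 0.55 -0.18] [0.147 0.182 0.145 0.187] [ 160.63    70.976  -17.328 -108.187]
rk [0.599 0.245] [0.158 0.181 0.157 0.178] [  18.661  108.361 -160.24   -72.138]
(array([-0.503, -0.216, -0.089]), np.float64(60.66))
```

carry_out([
  [[-0.5,-0.216,-0.09,55],[-0.5,-0.216,-0.09,55],[-0.5,-0.216,-0.09,55],[-0.5,-0.216,-0.09,55],[-0.5,-0.216,-0.09,55],[-0.5,-0.216,-0.09,55],[-0.5,-0.216,-0.09,55],[-0.5,-0.216,-0.09,55],[-0.5,-0.216,-0.09,55],[-0.5,-0.216,-0.09,55],[-0.5,-0.216,-0.09,55],[-0.5,-0.216,-0.09,55]],
], grip=0.0854)

```text
clock: 1.9
position: [0.559, 0.2783, 0.3134]
tool_rot: [3.141, -0.0, 1.888]
force: [-0.5, 1.0, -0.1]
grip_width: 0.0856
finger_force: 0.0
```

```bash
cat > see.py <<'E'
import sys
from h import *
np.set_printoptions(precision=3,suppress=True)
s=bot.observe();print(s["position"],s["tool_rot"],s["clock"],s["force"])
f=bot.grab_frame("wrist");g=bot.grab_frame("scene");k=bot.grab_frame("side");save(f,sys.argv[1])
for l in("wide_scraper_grip","small_scraper_grip"):
    R=[]
    for q in(f,g,k):
        r=bot.spot_point(q,l)
        if r: R.append(ray(q,r[0]["position"]));print(l,np.round(r[0]["position"]),round(r[0]["conf"],2))
    if len(R)>1:print(tri(R))
    r=bot.regions_of(f,l)
    if r:
        c,_=cv2.findContours(r[0]["region"].astype(np.uint8),0,2);c=max(c,key=cv2.contourArea)
        b=cv2.boxPoints(cv2.minAreaRect(c));P=np.array([onz(f,p,.115)[:2] for p in b]);E=np.roll(P,-1,0)-P
        print("box",np.round(b).tolist(),P.mean(0),np.linalg.norm(E,axis=1),np.degrees(np.arctan2(E[:,1],E[:,0])))
E
python3 see.py w1.png
```

```text
[0.559 0.278 0.313] [ 3.141 -0.     1.888] 1.9 [-0.522  0.953 -0.135]
wide_scraper_grip [384. 218.] 0.85
wide_scraper_grip [438. 142.] 0.97
wide_scraper_grip [233. 287.] 0.91
(array([0.643, 0.255, 0.103]), [np.float64(0.0005935246283583262), np.float64(0.0018457262477259324), np.float64(0.0024232376952683103)])
box [[369.0, 271.0], [374.0, 153.0], [400.0, 154.0], [395.0, 272.0]] [0.639 0.261] [0.129 0.026 0.13  0.029] [ 108.094   15.614  -70.738 -164.683]
small_scraper_grip [301. 210.] 0.57
small_scraper_grip [396. 131.] 0.7
small_scraper_grip [293. 285.] 0.97
(array([0.555, 0.234, 0.103]), [np.float64(0.0015819322137808783), np.float64(0.0008829064028016925), np.float64(0.001619242653065511)])
box [[288.0, 165.0], [311.0, 165.0], [313.0, 244.0], [289.0, 244.0]] [0.552 0.244] [0.024 0.086 0.025 0.086] [  19.541  -70.779 -160.396  108.178]
```

View pics/w1.png

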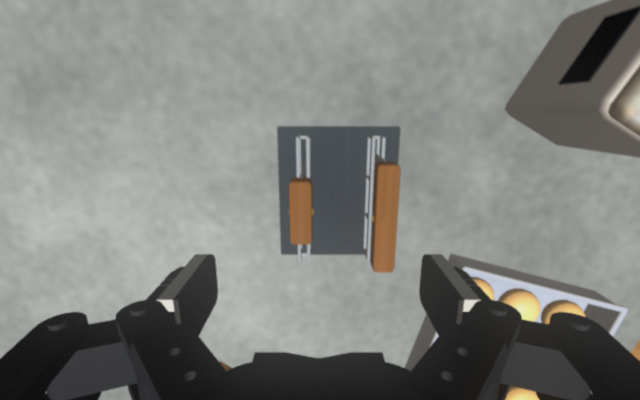

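The picture shows the wide handle at (385,218) and the small one at (301,211). The wide handle is centred near (0.641,0.257), at about 0.104 high and 108.5°.

```bash
python3 -c "
from h import *
print(mv([.641,.257,.18],18.5),mv([.641,.257,.084],18.5))"
```

```text
(array([-0.0485,  0.0722,  0.1328]), np.float64(-0.27)) (array([-0.0485,  0.0722,  0.2288]), np.float64(-0.27))
```

carry_out([
  [[-0.025,0.036,0.065,0],[-0.0485,0.072,0.1,0],[-0.0485,0.072,0.133,0],[-0.0485,0.072,0.133,0],[-0.0485,0.072,0.133,0],[-0.0485,0.072,0.133,0],[-0.0485,0.072,0.133,0]],
])

```text
clock: 3.03
position: [0.6413, 0.2569, 0.181]
tool_rot: [3.141, -0.0, 1.888]
force: [-0.4, -0.0, 0.4]
grip_width: 0.0851
finger_force: 0.0
```

```bash
python3 see.py w2.png; python3 -c "
from h import *
print(mv([.641,.257,.084],18.5))"
```

```text
[0.641 0.257 0.181] [ 3.141 -0.     1.888] 3.0333 [-0.437 -0.012  0.355]
wide_scraper_grip [315. 214.] 0.69
wide_scraper_grip [435. 142.] 0.75
wide_scraper_grip [232. 285.] 0.92
(array([0.641, 0.253, 0.105]), [np.float64(0.0018775353457319787), np.float64(0.0018262954988411692), np.float64(0.0024842866274840873)])
box [[298.0, 117.0], [336.0, 117.0], [336.0, 300.0], [298.0, 300.0]] [0.641 0.258] [0.023 0.123 0.026 0.123] [  18.23   -70.974 -161.854  107.338]
small_scraper_grip [182. 203.] 0.71
small_scraper_grip [397. 128.] 0.58
small_scraper_grip [295. 286.] 0.7
(array([0.553, 0.237, 0.107]), [np.float64(0.0016496795005524134), np.float64(0.0010504657899643706), np.float64(0.0015668953479950197)])
box [[149.0, 148.0], [209.0, 140.0], [224.0, 250.0], [165.0, 258.0]] [0.56  0.241] [0.037 0.072 0.041 0.072] [  26.071  -68.43  -153.261  108.861]
(array([ 0.0009, -0.0001,  0.096 ]), np.float64(-0.33))
```

View pics/w2.png

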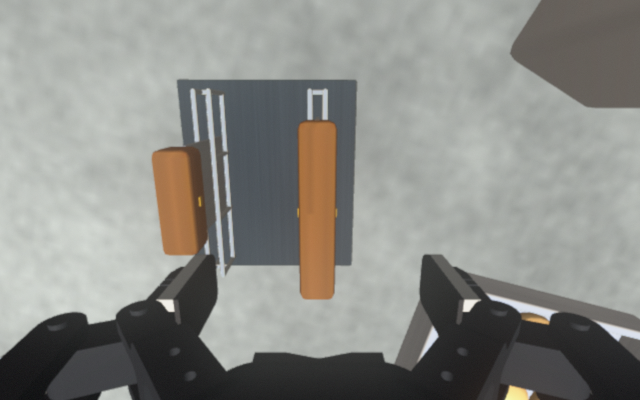

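The wide handle is centred between the fingers at (317,212), and the tray is clear of them. Now I'll descend and grip.

carry_out([
  [[0,0,0.03,0],[0,0,0.06,0],[0,0,0.085,0],[0,0,0.096,0],[0,0,0.096,0],[0,0,0.096,0]],
])

```text
clock: 4.08
position: [0.6417, 0.2561, 0.0844]
tool_rot: [3.141, 0.0, 1.888]
force: [0.3, 0.2, 1.2]
grip_width: 0.0849
finger_force: 0.0
```

carry_out([
  [[0,0,0,0],[0,0,0,0],[0,0,0,0],[0,0,0,0],[0,0,0,0],[0,0,0,0],[0,0,0,0],[0,0,0,0]],
], grip=0.0, grip_force=60)

```text
clock: 4.75
position: [0.6414, 0.2563, 0.0845]
tool_rot: [3.141, -0.0, 1.888]
force: [-3.0, -0.5, 7.1]
grip_width: 0.0231
finger_force: 58.9
```

carry_out([
  [[0,0,-0.01,0],[0,0,-0.03,0],[0,0,-0.06,0],[0,0,-0.09,0],[0,0,-0.12,0],[0,0,-0.13,0],[0,0,-0.13,0],[0,0,-0.13,0]],
])

```text
clock: 5.42
position: [0.6411, 0.2562, 0.2138]
tool_rot: [3.141, -0.0, 1.888]
force: [-0.0, 0.3, -3.2]
grip_width: 0.023
finger_force: 59.3
```

```bash
python3 see.py w3.png; python3 - <<'E'
from h import *
k=bot.grab_frame("side");g=bot.grab_frame("scene");f=bot.grab_frame("wrist")
c=[cv2.resize(q["pixels"][a:a+200,b:b+200],(400,400),interpolation=2) for q,a,b in((g,30,340),(k,150,130))]
o=np.hstack(c);cv2.imwrite("pics/c3.png",o[:,:,::-1])
for z,y in((.224,0),(.15,0)): print(mv([.508,-.169,z],-18.3))
E
```

```text
[0.641 0.256 0.214] [ 3.141 -0.     1.888] 5.4167 [-0.007  0.271 -3.152]
wide_scraper_grip [318. 280.] 0.64
wide_scraper_grip [447.  82.] 0.93
wide_scraper_grip [224. 211.] 0.6
(array([0.639, 0.256, 0.234]), [np.float64(0.001994972339320883), np.float64(0.0033177512968263555), np.float64(0.001364857374962232)])
box [[283.0, 358.0], [283.0, 119.0], [354.0, 119.0], [354.0, 358.0]] [0.654 0.221] [0.195 0.049 0.195 0.06 ] [ 106.644   18.203  -70.2   -161.871]
small_scraper_grip [202. 190.] 0.78
small_scraper_grip [396. 131.] 0.69
small_scraper_grip [294. 285.] 0.71
(array([0.555, 0.234, 0.103]), [np.float64(0.001023360569642197), np.float64(0.00033483209379528845), np.float64(0.001163759245627301)])
box [[174.0, 139.0], [221.0, 136.0], [229.0, 234.0], [181.0, 238.0]] [0.558 0.24 ] [0.033 0.073 0.036 0.074] [  22.506  -71.621 -157.172  106.261]
(array([-0.3624, -0.2592, -0.0102]), np.float64(36.46))
(array([-0.3624, -0.2592,  0.0638]), np.float64(36.46))
```

View pics/c3.png

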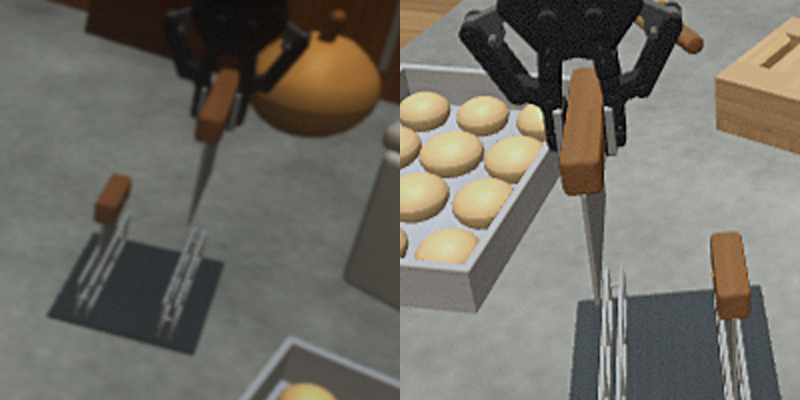

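View pics/w3.png

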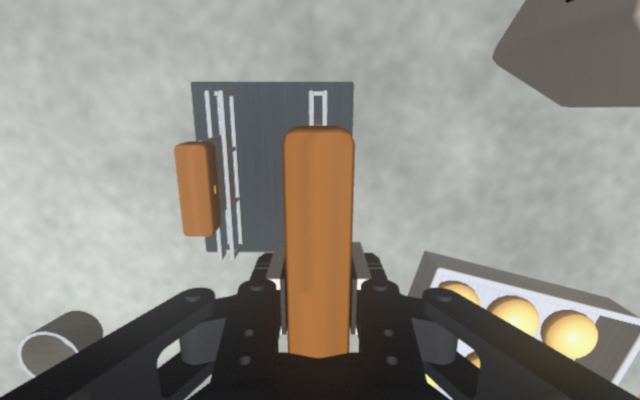

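The scraper is held and hangs upright, and the small one stands undisturbed. I'll check its lengthwise pitch by projecting the blade and handle ends.

```bash
python3 - <<'E'
from h import *
np.set_printoptions(precision=1,suppress=True)
g=bot.grab_frame("scene");k=bot.grab_frame("side")
a=np.radians(108.2);d=np.array([np.cos(a),np.sin(a),0])
for n,f,o in(("scene",g,(340,30,0)),("side",k,(130,150,400))):
  for p in(-6,0,6):
    t=np.radians(p);D=d*np.cos(t)+[0,0,np.sin(t)];U=-d*np.sin(t)+[0,0,np.cos(t)];C=np.array([.641,.2563,.233])
    q=[proj(f,C+s*.06*D+h*U) for s in(1,-1) for h in(-.099,.014)]
    print(n,p,*[((x-o[:2])*2+[o[2],0]) for x in q])
E
```

```text
scene -6 [206.8 179.5] [230.2  74.7] [186.2 224.3] [210.8 110.6]
scene 0 [209.7 170.3] [231.3  69. ] [187.1 225.2] [209.1 117.8]
scene 6 [212.6 160.5] [232.3  63.7] [188.2 224.9] [207.5 124.9]
side -6 [599.3 297.7] [580.9 167.8] [603.6 178.4] [588.6  55.9]
side 0 [597.9 302.6] [579.8 157.7] [604.  193.2] [589.6  62.6]
side 6 [596.3 305.7] [578.9 147.1] [604.2 207.5] [590.6  69.9]
```

carry_out([
  [[-0.36,-0.259,-0.01,36.5],[-0.36,-0.259,-0.01,36.5],[-0.36,-0.259,-0.01,36.5],[-0.36,-0.259,-0.01,36.5],[-0.36,-0.259,-0.01,36.5],[-0.36,-0.259,-0.01,36.5],[-0.36,-0.259,-0.01,36.5],[-0.36,-0.259,-0.01,36.5],[-0.36,-0.259,-0.01,36.5],[-0.36,-0.259,-0.01,36.5],[-0.36,-0.259,-0.01,36.5],[-0.36,-0.259,-0.01,36.5]],
])

```text
clock: 7.22
position: [0.5053, -0.1727, 0.2247]
tool_rot: [3.14, 0.002, 1.244]
force: [-0.7, -0.5, -1.5]
grip_width: 0.0232
finger_force: 59.6
```

carry_out([
  [[0,0,0,0],[0,0,0,0],[0,0,0,0],[0,0,0,0]],
])

```text
clock: 7.55
position: [0.5079, -0.1655, 0.2237]
tool_rot: [-3.142, -0.0, 1.253]
force: [1.0, 0.4, -1.2]
grip_width: 0.0233
finger_force: 59.6
```

```bash
cat > chk.py <<'E'
import sys
from h import *
np.set_printoptions(precision=4,suppress=True)
s=bot.observe();print(s["position"],s["tool_rot"],s["force"],s["clock"])
F=[bot.grab_frame(n) for n in("scene","side","wrist")]
for l in("wide_scraper_grip","wide_slot","small_scraper_grip"):
    R=[]
    for q in F:
        r=bot.spot_point(q,l)
        if r and r[0]["conf"]>.4: R.append(ray(q,r[0]["position"]));print(l,np.round(r[0]["position"]),round(r[0]["conf"],2))
    if len(R)>1:print(tri(R))
c=[cv2.resize(q["pixels"][a:a+200,b:b+200],(400,400),interpolation=2) for q,a,b in((F[0],130,150),(F[1],70,250))]
cv2.imwrite("pics/"+sys.argv[1],np.vstack([np.hstack(c),cv2.resize(F[2]["pixels"][:,:],(320,200))[:, :].repeat(1,0) if 0 else np.pad(cv2.resize(F[2]["pixels"],(320,200)),((0,0),(240,240),(0,0)))])[:,:,::-1])
print(mv([.508,-.169,.1],-18.3))
E
python3 chk.py c4.png
```

```text
[ 0.5079 -0.1655  0.2237] [-3.1415 -0.0002  1.2527] [ 0.9546  0.3537 -1.2267] 7.55
wide_scraper_grip [231. 141.] 0.69
wide_scraper_grip [357. 108.] 0.78
wide_scraper_grip [318. 281.] 0.92
(array([ 0.5094, -0.1669,  0.2464]), [np.float64(0.0022525693732355326), np.float64(0.0029298710417118203), np.float64(0.002625472786707533)])
wide_slot [240. 228.] 0.63
wide_slot [354. 186.] 0.96
(array([ 0.5049, -0.167 ,  0.0656]), [np.float64(0.0016884351380679122), np.float64(0.0016884351380679103)])
small_scraper_grip [397. 130.] 0.85
small_scraper_grip [296. 287.] 0.7
(array([0.5524, 0.2384, 0.1032]), [np.float64(0.00245430242224889), np.float64(0.0024543024222490177)])
(array([-0.0021,  0.0013,  0.1238]), np.float64(-0.04))
```

View pics/c4.png

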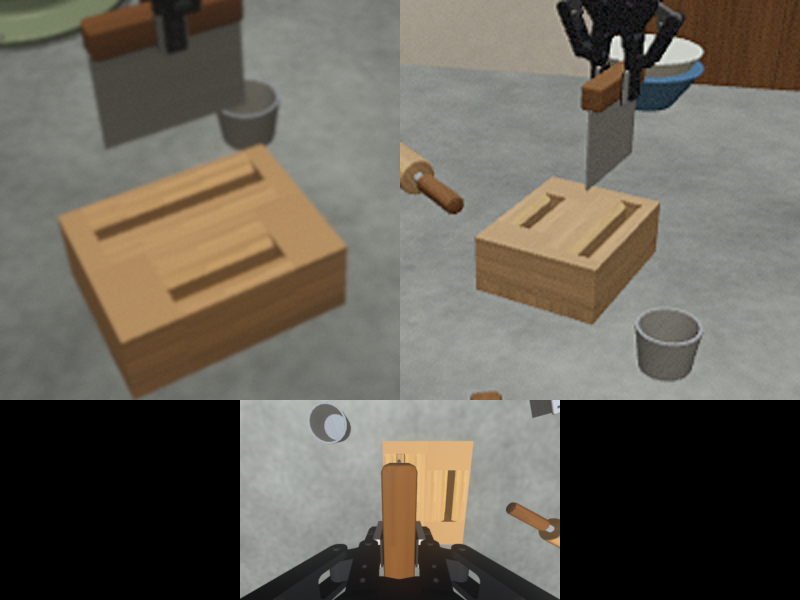

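The blade hangs over the wide slot. In the wrist view the slot's end lines up with the handle, so I'll lower in stages.

carry_out([
  [[-0.002,0.0,0.03,0],[-0.003,0.0,0.055,0],[-0.003,0.0,0.07,0],[-0.003,0.0,0.08,0],[-0.003,0.0,0.088,0],[-0.003,0.0,0.096,0],[-0.003,0.0,0.1,0],[-0.003,0.0,0.1,0]],
])

```text
clock: 8.82
position: [0.5065, -0.1695, 0.1235]
tool_rot: [-3.141, 0.0, 1.251]
force: [-0.3, -0.1, -1.9]
grip_width: 0.0232
finger_force: 59.6
```

carry_out([
  [[0,0,0.006,0],[0,0,0.012,0],[0,0,0.017,0],[0,0,0.021,0],[0,0,0.024,0],[0,0,0.026,0],[0,0,0.026,0],[0,0,0.026,0]],
])

```text
clock: 9.48
position: [0.5065, -0.1695, 0.0978]
tool_rot: [-3.142, 0.0, 1.251]
force: [0.8, -0.0, -1.2]
grip_width: 0.0233
finger_force: 59.6
```

carry_out([
  [[0,0,0.001,0],[0,0,0.002,0],[0,0,0.003,0],[0,0,0.003,0],[0,0,0.003,0]],
])

```text
clock: 9.9
position: [0.5065, -0.1695, 0.0948]
tool_rot: [3.142, 0.0, 1.251]
force: [0.4, 0.2, -2.3]
grip_width: 0.0238
finger_force: 59.6
```

carry_out([
  [[0,0,0.001,0],[0,0,0.002,0],[0,0,0.002,0],[0,0,0.002,0]],
])

```text
clock: 10.23
position: [0.5067, -0.1696, 0.0934]
tool_rot: [3.141, -0.0, 1.251]
force: [-2.6, 1.3, 12.8]
grip_width: 0.0232
finger_force: 61.8
```

The upward force at seat height means the blade is on the slot floor. I'll release and retreat.

carry_out([
  [[0,0,0,0],[0,0,0,0],[0,0,0,0],[0,0,0,0],[0,0,0,0],[0,0,0,0],[0,0,0,0]],
], grip=0.07)

```text
clock: 10.82
position: [0.5065, -0.1695, 0.0928]
tool_rot: [-3.142, 0.0, 1.251]
force: [0.5, 0.0, 0.5]
grip_width: 0.0699
finger_force: 0.0
```

carry_out([
  [[0,0,-0.01,0],[0,0,-0.03,0],[0,0,-0.06,0],[0,0,-0.1,0],[0,0,-0.14,0],[0,0,-0.15,0],[0,0,-0.15,0],[0,0,-0.15,0],[0,0,-0.15,0]],
])

```text
clock: 11.57
position: [0.5061, -0.1693, 0.2423]
tool_rot: [-3.141, 0.0, 1.251]
force: [-0.7, -1.4, -1.1]
grip_width: 0.0698
finger_force: 0.0
```

```bash
python3 chk.py c5.png
```

```text
[ 0.5061 -0.1693  0.2423] [-3.1407  0.0001  1.2509] [-0.7468 -1.3881 -1.1024] 11.5667
wide_scraper_grip [243. 218.] 0.86
wide_scraper_grip [344. 163.] 0.85
wide_scraper_grip [344. 192.] 0.71
(array([ 0.5291, -0.1772,  0.1128]), [np.float64(0.0018117587717176402), np.float64(0.002755217001063901), np.float64(0.0031320816431566222)])
wide_slot [240. 228.] 0.96
wide_slot [353. 184.] 0.67
wide_slot [323. 186.] 0.87
(array([ 0.5088, -0.1716,  0.0698]), [np.float64(0.002082910942649222), np.float64(0.0021512239608037454), np.float64(0.002531493213058174)])
small_scraper_grip [397. 130.] 0.85
small_scraper_grip [294. 286.] 0.65
(array([0.5546, 0.2362, 0.1034]), [np.float64(5.851791403665757e-05), np.float64(5.851791403684915e-05)])
(array([0.001 , 0.0013, 0.1428]), np.float64(-0.04))
```

View pics/c5.png

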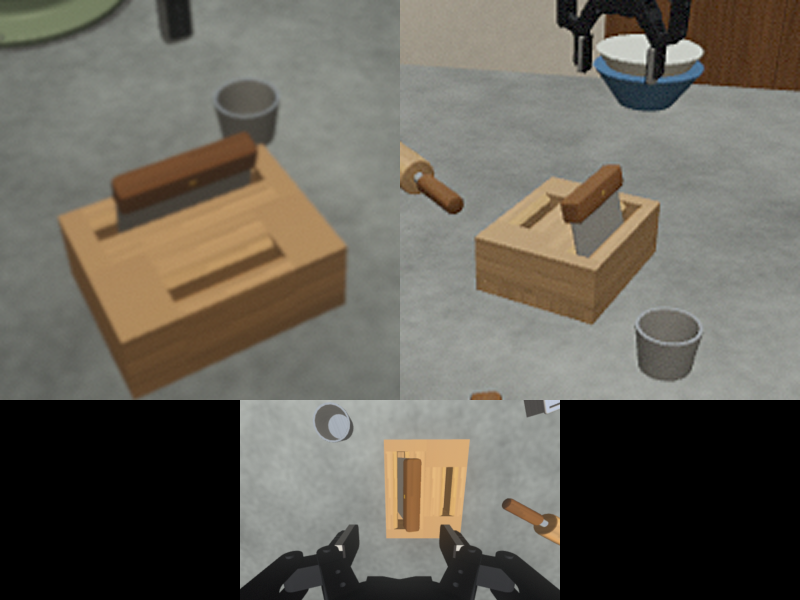

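The scraper is seated with its handle 43 mm above the mouth. It leans in the slot, about 22 mm off across, which is within tolerance. The small scraper hasn't moved and the gripper is clear, so I'll hand in.

```bash
python3 -c "
from workcell import bot
print(bot.job_done())"
```

```text
the job is handed in; nothing more can be done
None
```

The wide scraper was lowered into the wide slot while held until it touched the floor, then let go. Its handle sits about 43 mm above the mouth, with a slight lean within the limits. The small scraper still stands in the rack, and I handed the job in after about 12 s of robot time without seeing a verdict.

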